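Third hand at the frame jig

ROBOT

A 6-joint arm with a two-finger parallel gripper is mounted at the origin on the work surface. World frame = base frame: x ahead of the robot, y to its left, z up, the work surface at z = 0. Lengths are in m, angles in rad, forces in N, time in s.
With the tool pointing down it reaches from about 0.35 to 0.975 m from the base axis. Payload 17.4 kg.
Tool frame: the origin (TCP) lies between the finger pads; the fingertips stand 14 mm ahead of it and the grasp point (between the pads) lies 5 mm behind it; z points along the fingers, x is the direction in which the jaws open and shut, and the axes are right-handed (so a half turn about z gives the same grasp; the last joint's range is limited). The gripper opens to 85 mm and grips with 20 to 120 N. Pads are 22 mm wide; open, the fingers measure 114 mm over their backs; the gripper's body (76 mm by 85 mm) begins 54 mm behind the grasp point. The pads swing forward as they close: fully open they stand 13 mm farther back than shut.
Start: joints at [-1.189, 0.116, 1.442, -0, 1.584, -0.038], TCP at [0.275, -0.616, 0.245] pointing down, gripper open.
Joint ranges: [-2.83, 2.83], [-0.83, 2.19], [0.07, 2.5], [-1.14, 4.28], [0.01, 3], [-2.97, 2.97]. Speed limits (rad/s): [1.89, 1.89, 2.22, 3.14, 3.14, 3.14].

INTERFACE

Orientations are given as a unit quaternion [x, y, z, w].
In Python, from workcell import manip gives the robot as it stands.
- The arm moves only by the shell command python3 -m creep 'ROWS' [FORCE]. ROWS is a JSON object of lists of equal length, an entry for each row: "delta_pos": the shift along the world's x, y, z in cm, a list of three; "dr": the turn, a rotation vector about the world's x, y, z in rad, a list of three; "jaw": the gripper's target within -1 to 1 (shut at 1, half-way at 0, fully open at -1). A call has exactly 10 rows; each row is the pose to reach, as a shift and turn from the pose commanded when the call began; what a row does not reach only later rows make up. A row lasts 1/8 s, in which the tool goes at most 62.5 mm and 10.7 degrees, less where a joint would pass 70% of its speed; a pose out of reach is approached as far as the arm can. A call with a gripper value outside its range is refused whole. The fingers move at their own pace and stop on an object; FORCE is the grip in N (left out, the last holds). Time passes only in rows, so rows that repeat a pose let the fingers close, or fill a call up. It gives the time, the measured TCP pose, the force and the opening at its end, in the units of the state.
- manip.sense(): the state, without advancing time (a new reading comes with each control period).
- manip.read_camera(name): name is "scene" or "top" or "wrist"; returns the picture (420x560x3 uint8, blue, green, red); there is no depth.
- manip.camera_info(name): a dict with "K" (3x3 intrinsics, pixels), "R" (3x3) and "t" (3): a world point X has camera coordinates R X + t; the wrist camera has in their place "T_tool_cam" (4x4, takes a point from camera to tool coordinates, whose origin is the TCP and whose axes are the tool frame's). Camera axes: x right, y down, z forward; pixel columns grow to the right and rows downward; lengths in m; the calibration is good to about 2 mm. The wrist camera is an equidistant fisheye: a pixel r from the principal point sees the ray r / f radians off the axis. A picture is of the moment at which its call begins: read the wrist's pose just before it. camera_info takes no time and is no camera call.
- manip.job_done(): hands the job in, once; it reports no verdict.
The state is a dict: "clock": time; "joint_positions": joint angles; "qd": joint speeds; "effort": joint torques, N m; "eef_pos": TCP position; "tcp_rot": TCP orientation; "force": force on the tool from outside, world axes, zero at the start; "wrist_torque": the same for the moment, N m; "finger_gap": finger opening in m.
Only numpy, scipy, OpenCV 4.12 (cv2) and the standard library are available. Lean on these libraries where they do the work, as an engineer would, in place of code of your own. Each camera call takes 0.05 s, during which the arm holds its last target. There are 200 camera calls.

TASK

Turn the rotary isolator fully on to power the bench so that my screwdriver is live, then lay the long rail flat on the jig, between the two guide blocks, and press its end squarely against the sprung cross-piece (the stile) until that has gone in about half of its travel. Take care never to run the stile right back to its stop and leave the other things on the bench where they lie. Keep the push steady for at least four seconds, and finish still holding the rail there, pressing, so that I can drive the screws.

Things in the scene. Friction and masses are not known exactly. Their poses are not given: they have to be found in the camera images.
- isolator (a joint): Rotary handle of the isolator, in rad: 0 = off, 1.05 (60 degrees) = on, clockwise seen from above; end stops at both; between them it stays where it is left (drag about 0.1 N m). Turn it fully home. Black bar grip 58 long x 14 wide x 34 tall, its top 102 above the table, on a grey box 100 x 85 x 56 tall that is screwed to the bench.
- isolator_grip (a point): Point on the handle's upright turning axis, 89 mm above the table, 13 mm below the top of the bar grip. The point turns with the handle: its x axis runs along the bar, y across its 14 mm width, z up. The bar extends 33 mm to -x (end with the white mark) and 25 mm to +x of this point.
- rail: Loose wooden rail, 220 long (x) x 40 wide (y) x 34 tall (z), 0.1 to 0.25 kg, with two dark slanted pocket-hole marks near each end on top; the two ends are alike, so either may go to the stile. Origin: centre of its underside; x along its length, z up. It starts flat on the table.
- jig: Fixed wooden jig on the table. x = push direction, z up; origin at table height, on the centre line, below the stile's near face when the stile is at rest. White board bed 12 thick (the rail's underside goes 12 mm above the table), from x = -200 to +100 mm, 170 wide. A fixed wooden back block stands behind the stile, its near face at x = 70 mm.
- channel (a point): Point on the bed's top, on the centre line, midway between the two wooden guide blocks. Axes as the jig's. Each block is 45 long (x = -22.5 to 22.5 mm here), 22 wide, 20 tall; they are 48 mm apart, 24 mm either side of this point, so the 40 mm rail has 4 mm to spare at each side. The stile's face at rest is 32.5 mm beyond this point.
- stile (a joint): How far the stile is pushed in, in m: 0 = at rest, 0.024 = on its stop (gap to the back block closed), half travel = 0.012. Springs push it back with 3 N as soon as it moves, plus 0.5 N for each mm: about 9 N at half travel, 15 N at the stop.
- stile_face (a point): Middle of the stile's near face, the face that the rail's end must press on; it moves with the stile. The stile is a wooden cross-piece 160 (across) x 40 x 34 tall, lying across the jig with its top 47 mm above the table, on two steel guide rods. Axes as the jig's.
- hammer: Bystander: claw hammer, 220 long, lying down, beyond the work. Leave alone.
- tape: Bystander: black tape-measure case, 66 x 34 x 62 tall. Leave alone.
- offcut: Bystander: short plain wooden offcut, 90 x 55 x 22, no pocket-hole marks. Leave alone.
Mind the look-alikes: they are no part of the job. Several things look just like the part that bears isolator: the one meant starts farthest from the robot's base. There is more than one size of the rail; the one meant has the size given above.

How it is judged:
By the outcome, as a careful person would: the job done as asked, in the order asked, and still so for the second after the job is handed in, while the arm keeps its last pose, push and grip.
It also fails if it takes over 64 s, if anything falls off the work surface, if the arm or the gripper's body presses on something with over 40 N, if the wrist force passes 120 N, or if a joint passes its speed limit or range.

## Working session

There is one attempt and no reset: what is moved stays moved. The work goes in short steps, Python scripts to look and compute and a shell command to move; the robot and the scene stay as the last step left them, time stands still between calls to the robot, and variables do not carry over. Pictures are saved under pics/ and viewed, about 8 in all and at most 12, crops included, and the job is handed in when it is done.

```bash
ls; mkdir -p pics; python3 - <<'E'
from workcell import manip
import cv2,numpy as np
for n in("scene","top"):
    im=manip.read_camera(n); cv2.imwrite(f"pics/{n}0.png",im)
    i=manip.camera_info(n); print(n,{k:np.round(v,4).tolist() for k,v in i.items()})
i=manip.camera_info("wrist");print({k:np.round(v,4).tolist() if not isinstance(v,str) else v for k,v in i.items()})
print(manip.sense())
a=cv2.imread("pics/top0.png");cv2.imwrite("pics/top0b.png",cv2.resize(a,(800,600),interpolation=3))
a=cv2.imread("pics/scene0.png");cv2.imwrite("pics/scene0b.png",cv2.resize(a,(800,600),interpolation=3))
E
```

```text
pics
scene {'K': [[447.05, 0.0, 283.5991], [0.0, 447.05, 210.0551], [0.0, 0.0, 1.0]], 'R': [[0.6164, 0.7873, 0.0155], [0.6263, -0.4782, -0.6157], [-0.4773, 0.3892, -0.7879]], 't': [-0.3033, -0.269, 1.3523]}
top {'K': [[528.5273, 0.0, 274.3837], [0.0, 528.5273, 210.6745], [0.0, 0.0, 1.0]], 'R': [[-0.0094, -1.0, -0.0015], [-0.9958, 0.0095, -0.0908], [0.0908, 0.0007, -0.9959]], 't': [-0.0292, 0.5082, 1.5102]}
{'K': [[325.1923, 0.0, 279.2559], [0.0, 325.1923, 212.7631], [0.0, 0.0, 1.0]], 'T_tool_cam': [[1.0, -0.0007, -0.0005, -0.001], [0.0008, 0.9658, 0.2594, -0.0651], [0.0003, -0.2594, 0.9658, -0.1291], [0.0, 0.0, 0.0, 1.0]]}
{'clock': 0.1, 'joint_positions': array([-1.18880293e+00,  1.16457890e-01,  1.44220940e+00, -2.32788724e-05,
        1.58400634e+00, -3.77838922e-02]), 'qd': array([-0.00067078, -0.0004264 ,  0.00016225,  0.00079307,  0.00024785,
        0.00069672]), 'effort': array([ 7.98827296e-04, -7.33667779e+01, -6.33788538e+01, -4.50350967e-06,
        5.31505735e-03,  3.75837840e-05]), 'eef_pos': array([ 0.2750373 , -0.61624966,  0.2446158 ]), 'tcp_rot': array([ 8.38914897e-01, -5.44262348e-01, -4.48685390e-04, -3.01567083e-04]), 'force': array([ 0.90959219, -1.24789836, -1.02909227]), 'wrist_torque': array([-0.00018733, -0.03240753, -0.03828626]), 'finger_gap': 0.085266041630492}
```

View pics/top0b.png

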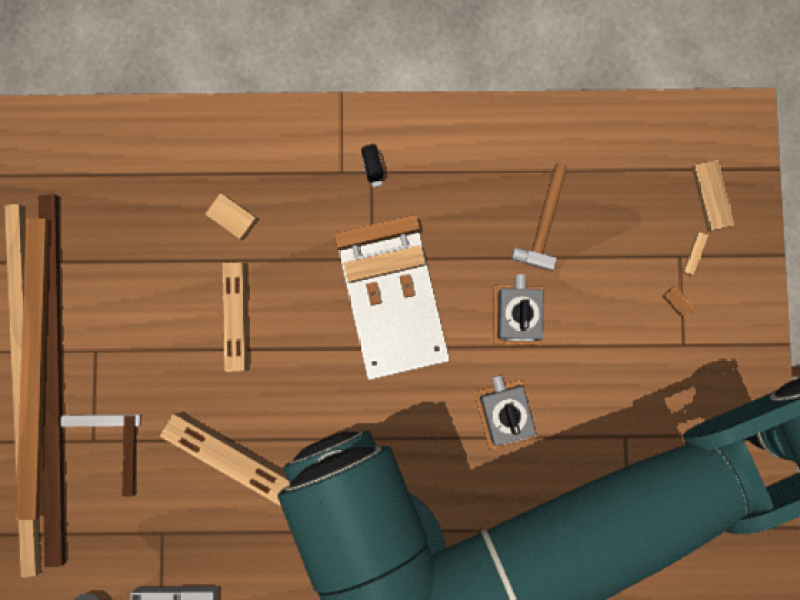

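View pics/scene0b.png

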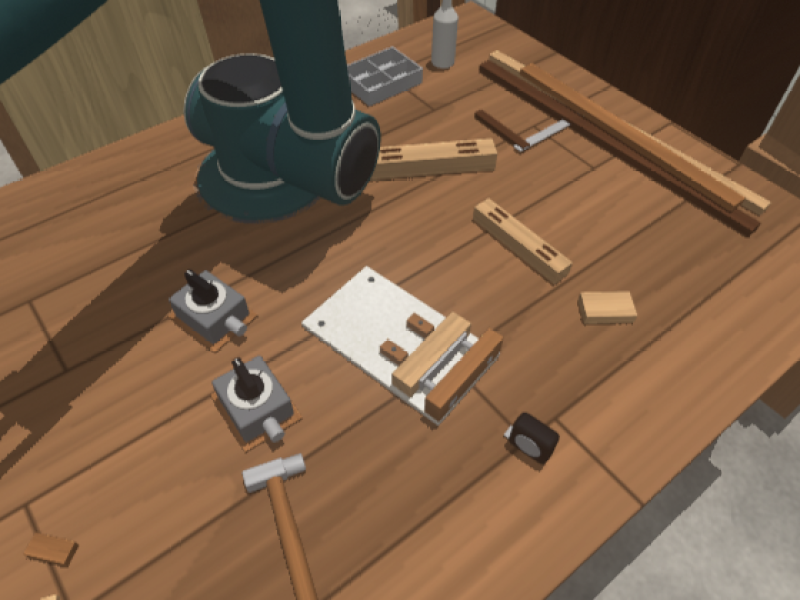

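The top view shows isolators at (520,314) and (510,415), and rails at (234,317) and (225,457). The jig is at about (390,300), with its stile at the upper end. I'll compute positions and enlarge the candidates.

```bash
cat > h.py <<'E'
import numpy as np,cv2
from workcell import manip
from scipy.spatial.transform import Rotation as Ro
def ray(n,p,pose=None):
    i=manip.camera_info(n);K=np.array(i["K"]);u=np.array([(p[0]-K[0,2])/K[0,0],(p[1]-K[1,2])/K[1,1]])
    if n=="wrist":
        r=np.linalg.norm(u);d=np.r_[u/r*np.sin(r),np.cos(r)];T=np.array(i["T_tool_cam"])
        R=Ro.from_quat(pose[1]).as_matrix();return np.array(pose[0])+R@T[:3,3],R@T[:3,:3]@d
    R=np.array(i["R"]);return -R.T@i["t"],R.T@np.r_[u,1]
def atz(n,p,z,pose=None):
    o,d=ray(n,p,pose);return o+d*(z-o[2])/d[2]
def tri(*rs):
    A=0;b=0
    for o,d in rs:
        d=d/np.linalg.norm(d);P=np.eye(3)-np.outer(d,d);A=A+P;b=b+P@o
    X=np.linalg.solve(A,b);return X,[np.linalg.norm(np.cross(X-o,d/np.linalg.norm(d))) for o,d in rs]
E
python3 - <<'E'
from h import *
np.set_printoptions(precision=4,suppress=True)
s=560/800
T=lambda p,z:atz("top",np.array(p)*s,z)
print("iso",T((520,314),.1),T((510,415),.1))
print("rail1 ends",T((234,264),.034),T((235,371),.034),"rail2",T((170,425),.034),T((275,495),.034))
print("jig near corners",T((368,379),.012),T((448,361),.012),"stile near corners",T((349,283),.047),T((426,266),.047),"back far",T((335,237),.047),T((418,217),.047),"blocks",T((374,293),.032),T((407,286),.032))
a=cv2.imread("pics/top0.png");b=cv2.imread("pics/scene0.png")
c=lambda im,x,y,w,h,W,H:cv2.resize(im[y:y+h,x:x+w],(W,H),interpolation=3)
m=np.zeros((600,800,3),np.uint8)
m[:,:300]=c(a,325,185,75,150,300,600)      # top isolators x4
m[:,300:600]=c(a,140,175,75,150,300,600) # rail top x4
m[:300,600:]=c(b,140,245,67,100,200,300)
m[300:,600:]=c(b,325,130,80,120,200,300)
cv2.imwrite("pics/m1.png",m)
cv2.imwrite("pics/jig.png",c(a,225,145,100,75,800,600)) if 0 else 0
j=np.zeros((600,800,3),np.uint8)
j[:,:400]=c(a,225,145,100,150,400,600)
j[:,400:]=c(b,205,180,150,150,400,400) if 0 else 0
j[:400,400:]=c(b,205,180,160,160,400,400);cv2.imwrite("pics/jig.png",j)
E
```

```text
iso [ 0.4734 -0.2802  0.1   ] [ 0.281  -0.2564  0.1   ]
rail1 ends [0.5852 0.2854 0.034 ] [0.3693 0.2813 0.034 ] rail2 [0.2636 0.4095 0.034 ] [0.1252 0.2001 0.034 ]
jig near corners [0.3506 0.0161 0.012 ] [ 0.3854 -0.1466  0.012 ] stile near corners [0.5427 0.0518 0.047 ] [ 0.5756 -0.1029  0.047 ] back far [0.6362 0.0796 0.047 ] [ 0.6755 -0.0881  0.047 ] blocks [0.5236 0.0022 0.032 ] [ 0.5372 -0.0646  0.032 ]
```

View pics/m1.png

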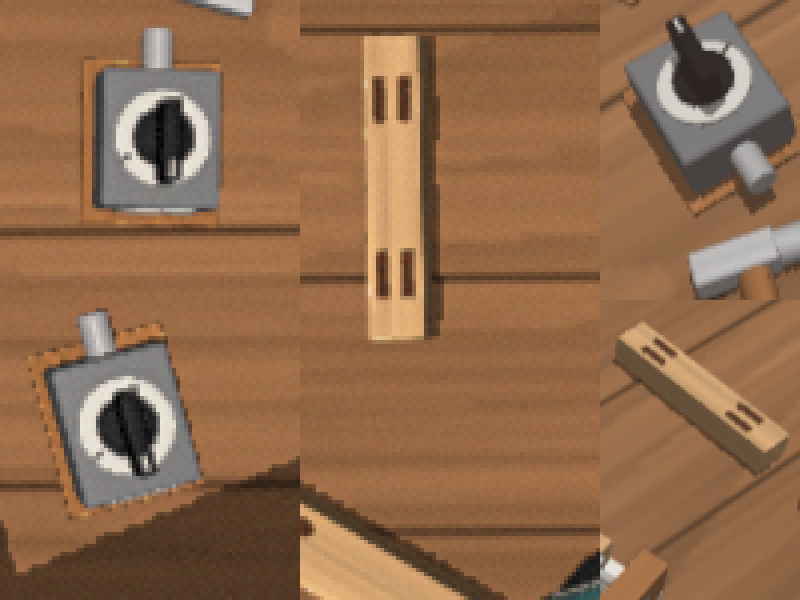

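The isolator meant is the upper one at top-view pixel (520,314), about 0.55 m from the base; the other is about 0.38 m away. The rail meant is the one at (234,317), about 218 mm long; the other measures about 251 mm. In the crop the isolator bar's white mark faces the robot, at about (167,182), so the bar's yaw is about -0.05 rad. I'll move above the isolator now.

```bash
python3 -m creep '{"delta_pos":[[6,10,-1],[12,20,-2],[18,30,-4],[19.8,33.6,-6],[19.8,33.6,-6],[19.8,33.6,-6],[19.8,33.6,-6],[19.8,33.6,-6],[19.8,33.6,-6],[19.8,33.6,-6]],"dr":[[0,0,-0.1],[0,0,-0.2],[0,0,-0.35],[0,0,-0.47],[0,0,-0.47],[0,0,-0.47],[0,0,-0.47],[0,0,-0.47],[0,0,-0.47],[0,0,-0.47]],"jaw":[0,0,0,0,0,0,0,0,0,0]}' 30
python3 - <<'E'
from h import *
s=manip.sense();im=manip.read_camera("wrist");top=manip.read_camera("top");sc=manip.read_camera("scene")
import pickle;pickle.dump((s,im,top,sc),open("w1.pkl","wb"))
print(s["eef_pos"],s["tcp_rot"])
m=np.zeros((600,800,3),np.uint8);m[:420,:560]=im
m[:420,560:]=cv2.resize(sc[235:340,130:190],(240,420),interpolation=3)
cv2.imwrite("pics/w1.png",m)
E
```

```text
clock: 1.35
eef_pos: [0.4726, -0.2815, 0.1855]
tcp_rot: [-0.689, 0.725, -0.0, -0.0]
force: [-0.9, 0.5, 0.1]
finger_gap: 0.0427
[ 0.47264226 -0.28154807  0.18553704] [-6.88582348e-01  7.25158134e-01 -1.62967072e-04 -6.29284337e-05]
```

View pics/w1.png

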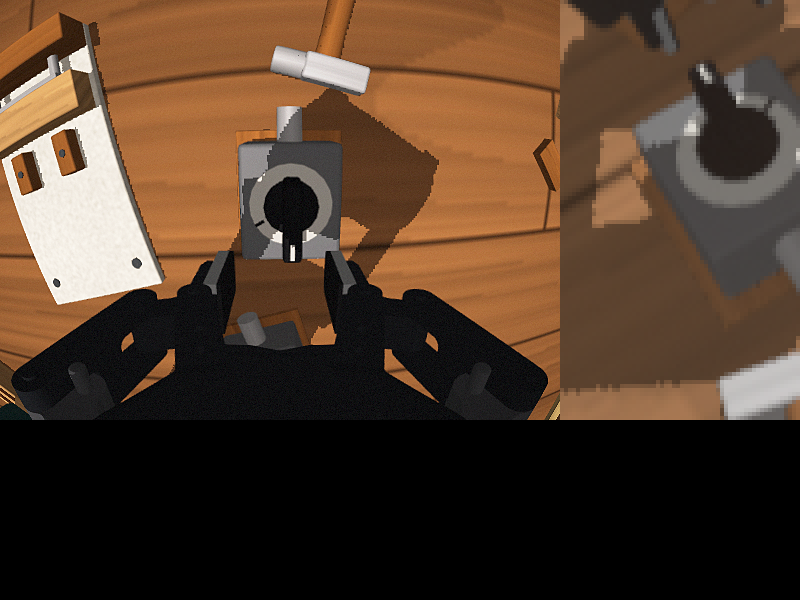

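View pics/jig.png

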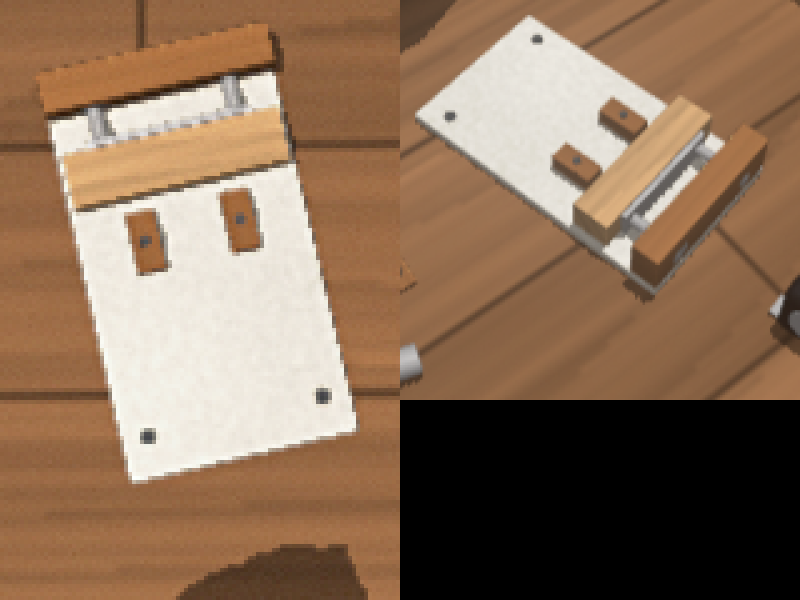

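The wrist view (left) shows the target's dial ring centred at about (290,203) and the bar's white end at (292,261). The jig crop shows the guide blocks at (147,241) and (241,220), and the stile's near edge from (80,210) to (288,160).

```bash
python3 - <<'E'
from h import *
import pickle;np.set_printoptions(precision=4,suppress=True)
s,im,top,sc=pickle.load(open("w1.pkl","rb"));po=(s["eef_pos"],s["tcp_rot"])
W=lambda p,z:atz("wrist",p,z,po)
T=lambda p,z:atz("top",p,z)
print("ring W",W((290,203),.057),"T",T((365.75,219.25),.057))
print("mark end W",W((292,262),.102),"T",T((366.75,231),.102),tri(ray("wrist",(292,262),po),ray("top",(366.75,231))))
print("far end W",W((291.5,178),.102),"T",T((368,209.5),.102),tri(ray("wrist",(291.5,178),po),ray("top",(368,209.5))))
J=lambda x,y,z:T((225+x/4,145+y/4),z)
print("stile near",J(80,210,.047),J(288,160,.047)); print("blocks",J(147,241,.032),J(241,220,.032))
print("bed",J(132,482,.012),J(356,430,.012))
# block screws in scene crop (scale 2.5)
S=lambda x,y:(205+(x-400)/2.5,180+y/2.5)
for a,b in(((145,241),(605,160)),((239,219),(623,115)),((80,210),(575,205)) ,((288,160),(683,97))):
    print(tri(ray("top",(225+a[0]/4,145+a[1]/4)),ray("scene",S(*b))))
# rail corners: top crop (300 off,x4), scene crop scale 2.5 at (325,130)
R=lambda x,y:(140+(x-300)/4,175+y/4)
for c in((363,37),(419,37),(368,339),(425,339)): print("rail",T(R(*c),.034))
Q=lambda x,y:(325+(x-600)/2.5,130+(y-300)/2.5)
print(tri(ray("top",R(368,339)),ray("scene",Q(617,355))) , tri(ray("top",R(419,37)),ray("scene",Q(763,451))))
print(tri(ray("top",R(379,273)),ray("scene",Q(650,346))))
E
```

```text
ring W [ 0.4759 -0.2897  0.057 ] T [ 0.478  -0.2925  0.057 ]
mark end W [ 0.4435 -0.2883  0.102 ] T [ 0.4424 -0.2867  0.102 ] (array([ 0.4423, -0.2878,  0.0989]), [np.float64(0.0006140578042584624), np.float64(0.0006140578042585224)])
far end W [ 0.5035 -0.2905  0.102 ] T [ 0.5015 -0.2916  0.102 ] (array([ 0.5024, -0.2915,  0.0979]), [np.float64(0.0009841774367552038), np.float64(0.0009841774367553532)])
stile near [0.5444 0.0498 0.047 ] [ 0.5791 -0.0996  0.047 ]
blocks [0.5232 0.0023 0.032 ] [ 0.5378 -0.0657  0.032 ]
bed [0.35  0.015 0.012] [ 0.386  -0.1477  0.012 ]
(array([ 0.5251, -0.0023, -0.0389]), [np.float64(0.009434905058400625), np.float64(0.009434905058400618)])
(array([ 0.5462, -0.0442,  0.0939]), [np.float64(0.023758957067315695), np.float64(0.023758957067315775)])
(array([ 0.5356,  0.0087, -0.1035]), [np.float64(0.055866862408030314), np.float64(0.05586686240803026)])
(array([ 0.5932, -0.0571,  0.1844]), [np.float64(0.04940903407937349), np.float64(0.04940903407937354)])
rail [0.587  0.3087 0.034 ]
rail [0.5866 0.2682 0.034 ]
rail [0.3693 0.3027 0.034 ]
rail [0.3689 0.262  0.034 ]
(array([ 0.3603,  0.3035, -0.0251]), [np.float64(0.015136192484183783), np.float64(0.01513619248418392)]) (array([0.5881, 0.2698, 0.0337]), [np.float64(0.002083772948314357), np.float64(0.00208377294831428)])
(array([0.4114, 0.2886, 0.0365]), [np.float64(0.007741668331271927), np.float64(0.00774166833127192)])
```

```bash
python3 -m creep '{"delta_pos":[[0.3,-0.9,0],[0.3,-0.9,-3],[0.3,-0.9,-6],[0.3,-0.9,-8.5],[0.3,-0.9,-9.7],[0.3,-0.9,-9.7],[0.3,-0.9,-9.7],[0.3,-0.9,-9.7],[0.3,-0.9,-9.7],[0.3,-0.9,-9.7]],"dr":[[0,0,0],[0,0,0],[0,0,0],[0,0,0],[0,0,0],[0,0,0],[0,0,0],[0,0,0],[0,0,0],[0,0,0]],"jaw":[0,0,0,0,0,0,1,1,1,1]}' 40
```

```text
clock: 2.75
eef_pos: [0.4765, -0.2905, 0.0897]
tcp_rot: [-0.689, 0.725, -0.002, -0.0]
force: [-1.2, -7.6, 2.5]
finger_gap: 0.0135
```

```bash
python3 -m creep '{"delta_pos":[[0,0,0],[0,0,0],[0,0,0],[0,0,0],[0,0,0],[0,0,0],[0,0,0],[0,0,0],[0,0,0],[0,0,0]],"dr":[[0,0,-0.12],[0,0,-0.24],[0,0,-0.36],[0,0,-0.48],[0,0,-0.6],[0,0,-0.72],[0,0,-0.84],[0,0,-0.94],[0,0,-1.02],[0,0,-1.05]],"jaw":[1,1,1,1,1,1,1,1,1,1]}' 40; python3 -c "
from workcell import manip;s=manip.sense();print(s['wrist_torque'],s['force'],s['tcp_rot'])"
python3 -m creep '{"delta_pos":[[0,0,0],[0,0,0],[0,0,0],[0,0,0],[0,0,0],[0,0,0],[0,0,0],[0,0,0],[0,0,0],[0,0,0]],"dr":[[0,0,-0.02],[0,0,-0.04],[0,0,-0.06],[0,0,-0.08],[0,0,-0.08],[0,0,-0.08],[0,0,-0.08],[0,0,-0.08],[0,0,-0.08],[0,0,-0.08]],"jaw":[1,1,1,1,1,1,1,1,1,1]}' 40;  python3 - <<'E'
from h import *
s=manip.sense();print(s['wrist_torque'],s['force'],Ro.from_quat(s['tcp_rot']).as_rotvec());R=Ro.from_quat(s['tcp_rot']).as_matrix();print(np.arctan2(R[1,0],R[0,0]))
E
```

```text
clock: 4.0
eef_pos: [0.4764, -0.2911, 0.0897]
tcp_rot: [-0.232, 0.973, -0.002, 0.0]
force: [-1.4, -12.9, 0.8]
finger_gap: 0.0132
[-2.06704935  0.28347721  0.71097054] [ -1.37562399 -12.94522271   0.84142704] [-2.32257477e-01  9.72652026e-01 -2.10650659e-03  2.49786012e-04]
clock: 5.25
eef_pos: [0.4762, -0.2908, 0.0899]
tcp_rot: [-0.195, 0.981, -0.002, -0.0]
force: [-4.9, -10.7, 4.8]
finger_gap: 0.0131
[-1.65895844  0.82672247  1.95659727] [ -4.93452899 -10.74746611   4.82000039] [ 0.61228503 -3.08132976  0.00617617]
-2.7492881678576873
```

The reaction torque rose to 2 N m against 0.1 N m of drag, so the handle is on its end stop. I'll release and go to the rail.

```bash
python3 -m creep '{"delta_pos":[[0,0,0],[0,0,0],[0,0,0],[0,0,4],[0,0,9],[0,0,11],[0,6,11],[0,12,11],[0,18,11],[0,24,11]],"dr":[[0,0,0],[0,0,0],[0,0,0],[0,0,0],[0,0,0],[0,0,0],[0,0,0.12],[0,0,0.25],[0,0,0.4],[0,0,0.55]],"jaw":[0,0,0,0,0,0,0,-1,-1,-1]}' 40
python3 -m creep '{"delta_pos":[[0,6,0],[0,12,0],[0,18,0],[0.2,24,0],[0.2,29,0],[0.2,33.5,0],[0.2,33.5,-2],[0.2,33.5,-2],[0.2,33.5,-2],[0.2,33.5,-2]],"dr":[[0,0,0.12],[0,0,0.25],[0,0,0.38],[0,0,0.5],[0,0,0.6],[0,0,0.66],[0,0,0.66],[0,0,0.66],[0,0,0.66],[0,0,0.66]],"jaw":[-1,-1,-1,-1,-1,-1,-1,-1,-1,-1]}' 40
python3 - <<'E'
from h import *
import pickle
s=manip.sense();im=manip.read_camera("wrist");top=manip.read_camera("top");sc=manip.read_camera("scene")
pickle.dump((s,im,top,sc),open("w2.pkl","wb"))
print(s["eef_pos"],s["tcp_rot"])
m=np.zeros((600,800,3),np.uint8);m[:420,:560]=im
m[:420,560:]=cv2.resize(sc[235:340,130:190],(240,420),interpolation=3)
m[420:,:240]=cv2.resize(top[197:242,335:395],(240,180),interpolation=3)
cv2.imwrite("pics/w2.png",m)
E
```

```text
clock: 6.5
eef_pos: [0.4756, -0.0476, 0.1979]
tcp_rot: [-0.455, 0.89, 0.0, -0.0]
force: [1.2, -0.8, 0.2]
finger_gap: 0.0855
clock: 7.75
eef_pos: [0.4785, 0.2849, 0.1789]
tcp_rot: [0.717, -0.697, 0.0, -0.0]
force: [0.6, 0.6, -1.2]
finger_gap: 0.0853
[0.47845618 0.28487481 0.17894744] [ 7.17083373e-01 -6.96987263e-01  1.51836380e-04 -4.09955683e-04]
```

View pics/w2.png

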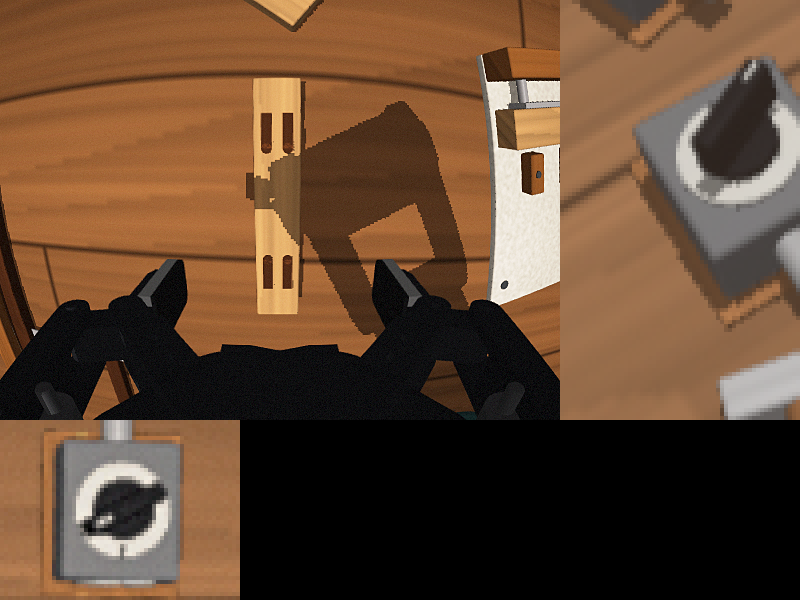

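The inset shows the handle turned clockwise, with its white end now at lower left, about 60° round. The wrist view has the rail's top corners at (254,78), (300,78), (258,314) and (298,313).

```bash
python3 - <<'E'
from h import *
import pickle;np.set_printoptions(precision=4,suppress=True)
s,im,top,sc=pickle.load(open("w2.pkl","rb"));po=(s["eef_pos"],s["tcp_rot"])
C=[atz("wrist",p,.034,po) for p in((254,78),(300,78),(258,314),(298,313))]
print(np.array(C));f=(C[0]+C[1])/2;n=(C[2]+C[3])/2;print((f+n)/2,np.arctan2(*(f-n)[1::-1]),np.linalg.norm(f-n))
R=lambda x,y:(140+(x-300)/4,175+y/4)
for a,b in(((419,37),(300,78)),((368,339),(258,314)),((363,37),(254,78)),((425,339),(298,313))):
    print(tri(ray("top",R(*a)),ray("wrist",b,po)))
# jig seen by wrist: stile near-left corner, left block screw, bed near-left corner hole
for p,z in(((498,147),.047),((486,55),.047),((538,174),.032),((493,305),.012)):print(atz("wrist",p,z,po))
q=Ro.from_quat(s["tcp_rot"]).as_matrix();print(np.arctan2(q[1,0],q[0,0]))
E
```

```text
[[0.5849 0.3097 0.034 ]
 [0.5858 0.2715 0.034 ]
 [0.3655 0.3037 0.034 ]
 [0.3678 0.2642 0.034 ]]
[0.476  0.2873 0.034 ] 0.030410123529205878 0.2187842856356376
(array([0.5882, 0.2708, 0.0208]), [np.float64(0.00030608298826422393), np.float64(0.00030608298826418457)])
(array([0.3691, 0.3025, 0.039 ]), [np.float64(0.000920165261954685), np.float64(0.0009201652619546353)])
(array([0.5871, 0.3104, 0.0258]), [np.float64(0.0010311119131102336), np.float64(0.0010311119131101796)])
(array([0.3685, 0.2631, 0.034 ]), [np.float64(0.0012332656910128852), np.float64(0.0012332656910130305)])
[0.5428 0.0818 0.047 ]
[0.6279 0.1004 0.047 ]
[0.5206 0.0048 0.032 ]
[0.3508 0.0125 0.012 ]
-1.542375035926601
```

```bash
python3 -m creep '{"delta_pos":[[-0.1,0.1,-5],[-0.1,0.1,-10],[-0.1,0.1,-14],[-0.1,0.1,-15.9],[-0.1,0.1,-15.9],[-0.1,0.1,-15.9],[-0.1,0.1,-15.9],[-0.1,0.1,-15.9],[-0.1,0.1,-15.9],[-0.1,0.1,-15.9]],"dr":[[0,0,0],[0,0,0],[0,0,0],[0,0,0],[0,0,0],[0,0,0],[0,0,0],[0,0,0],[0,0,0],[0,0,0]],"jaw":[-1,-1,-1,-1,-1,1,1,1,1,1]}' 80
python3 - <<'E'
import numpy as np
# target: yaw .21; near edge stile
th=np.arctan2(.0355+.0,.0)if 0 else None
A=np.array([.5444,.0498]);B=np.array([.5791,-.0996]);C=np.array([.35,.015]);D=np.array([.386,-.1477]);E=np.array([.5232,.0023]);F=np.array([.5378,-.0657])
for v in(A-B,C-D,E-F): print(np.linalg.norm(v),np.arctan2(-v[0],v[1])*-1)
m=[(A+B)/2,(C+D)/2,(E+F)/2];print(m);v=m[0]-m[1];print(np.linalg.norm(v),np.arctan2(v[1],v[0]))
E
```

```text
clock: 9.15
eef_pos: [0.4778, 0.287, 0.0207]
tcp_rot: [0.718, -0.696, 0.0, -0.001]
force: [-0.5, -0.6, 7.5]
finger_gap: 0.0385
0.15337682354254176 -0.22821603911019062
0.16663520036294854 -0.2177576657773039
0.06954969446374296 -0.21149502028690162
[array([ 0.56175, -0.0249 ]), array([ 0.368  , -0.06635]), array([ 0.5305, -0.0317])]
0.19813420956513286 0.21075845476090052
```

```bash
python3 -m creep '{"delta_pos":[[0,0,3],[0,0,7],[0,-3,10],[0,-8,10],[-1,-14,10],[-2,-20,10],[-3,-26,10],[-3.7,-31,10],[-3.7,-33.8,10],[-3.7,-33.8,10]],"dr":[[0,0,0],[0,0,0],[0,0,0],[0,0,0.04],[0,0,0.09],[0,0,0.13],[0,0,0.16],[0,0,0.184],[0,0,0.184],[0,0,0.184]],"jaw":[1,1,1,1,1,1,1,1,1,1]}' 80
python3 - <<'E'
from h import *
import pickle
s=manip.sense();im=manip.read_camera("wrist");top=manip.read_camera("top");sc=manip.read_camera("scene")
pickle.dump((s,im,top,sc),open("w3.pkl","wb"))
print(s["eef_pos"],s["tcp_rot"],s["force"],s["finger_gap"])
cv2.imwrite("pics/w3.png",cv2.resize(im[0:300,80:480],(800,600),interpolation=3))
E
```

```text
clock: 10.4
eef_pos: [0.44, -0.0529, 0.1197]
tcp_rot: [0.778, -0.629, 0.0, -0.0]
force: [-0.8, 0.7, -2.3]
finger_gap: 0.0386
[ 0.43995433 -0.05291234  0.11971764] [ 7.77615519e-01 -6.28740004e-01  3.22180963e-04 -9.25145379e-05] [-0.7895121   0.73311702 -2.27257109] 0.038642398577759016
```

View pics/w3.png

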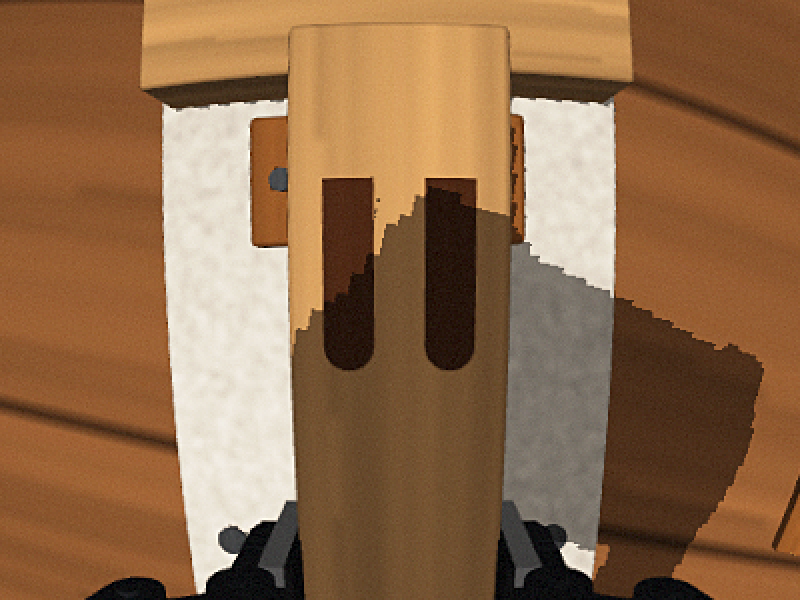

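The view shows the stile's near edge from (141,89) to (632,80), the blocks' outer edges at x≈252 and x≈523, and the rail's end corners at (289,27) and (508,28).

```bash
python3 - <<'E'
from h import *
import pickle;np.set_printoptions(precision=4,suppress=True)
s,im,top,sc=pickle.load(open("w3.pkl","rb"));po=(s["eef_pos"],s["tcp_rot"])
W=lambda p,z:atz("wrist",(80+p[0]/2,p[1]/2),z,po)
yaw=lambda l,r:np.arctan2((l-r)[0]*-1,(l-r)[1])*-1
def show(n,l,r,z,z2=None):
    a,b=W(l,z),W(r,z);m=(a+b)/2;v=(a-b)
    print(n,a[:2],b[:2],"mid",m[:2],"len",np.linalg.norm(v),"yaw",np.arctan2(-v[0],v[1])); return m
st=show("stile",(141,89),(632,80),.047)
b1=show("blk far",(251,118),(523,116),.032);b2=show("blk near",(254,246),(523,244),.032)
bd=show("bed",(163,105),(614,100),.012);bn=show("bed near",(190,540),(603,540),.012)
re=show("rail end",(289,27),(508,28),.133); rb=show("rail back",(294,400),(506,400),.133)
q=Ro.from_quat(po[1]).as_matrix();t=np.arctan2(q[1,0],q[0,0])+np.pi/2;print("tool yaw+90",t)
d=np.array([np.cos(.213),np.sin(.213)]);n=np.array([-d[1],d[0]])
for k,p in dict(st=st,b1=b1,b2=b2,bd=bd,bn=bn,re=re,rb=rb).items(): r=p[:2]-po[0][:2];print(k,"along",r@d,"lat",r@n)
E
```

```text
stile [0.5431 0.0553] [ 0.5781 -0.0991] mid [ 0.5606 -0.0219] len 0.1582547208454576 yaw 0.22308798394583715
blk far [0.54   0.0198] [ 0.5591 -0.0688] mid [ 0.5496 -0.0245] len 0.09066687504951143 yaw 0.21218736618566286
blk near [0.497  0.0097] [ 0.5162 -0.0781] mid [ 0.5066 -0.0342] len 0.08981612097900932 yaw 0.21473543134327358
bed [0.5444 0.0608] [ 0.5807 -0.1041] mid [ 0.5626 -0.0217] len 0.16878428777374538 yaw 0.2166049685466134
bed near [0.3749 0.0227] [ 0.4106 -0.1449] mid [ 0.3928 -0.0611] len 0.1714012431521542 yaw 0.21035963000726843
rail end [ 0.5412 -0.0102] [ 0.5492 -0.0487] mid [ 0.5452 -0.0294] len 0.03936682367061102 yaw 0.205023329148195
rail back [ 0.4735 -0.0251] [ 0.4816 -0.0633] mid [ 0.4776 -0.0442] len 0.0390546031607994 yaw 0.2100833381360859
tool yaw+90 0.21093250078454928
st along 0.12446967270558021 lat 0.004804514206958279
b1 along 0.11314110774401114 lat 0.004579220072992096
b2 along 0.06908113091264233 lat 0.004204006550291997
bd along 0.12646382157128316 lat 0.004616403072988451
bn along -0.04786401845078565 lat 0.001986353010340695
re along 0.1078235442729533 lat 0.000690171374275308
rb along 0.03861863967038614 lat 0.000607570009538416
```

The rail needs a shift of about 3.7 mm to the left. Its end is about 17 mm short of the stile. I'll shift it and lower it between the blocks.

```bash
python3 -m creep '{"delta_pos":[[-0.08,0.36,0],[-0.08,0.36,-2],[-0.08,0.36,-4],[-0.08,0.36,-5.5],[-0.08,0.36,-6.5],[-0.08,0.36,-7.3],[-0.08,0.36,-8],[-0.08,0.36,-8.4],[-0.08,0.36,-8.6],[-0.08,0.36,-8.6]],"dr":[[0,0,0.006],[0,0,0.006],[0,0,0.006],[0,0,0.006],[0,0,0.006],[0,0,0.006],[0,0,0.006],[0,0,0.006],[0,0,0.006],[0,0,0.006]],"jaw":[1,1,1,1,1,1,1,1,1,1]}' 80
python3 - <<'E'
from h import *
import pickle
s=manip.sense();im=manip.read_camera("wrist");top=manip.read_camera("top");sc=manip.read_camera("scene")
pickle.dump((s,im,top,sc),open("w4.pkl","wb"))
print(s["eef_pos"],s["tcp_rot"],s["force"],s["wrist_torque"],s["finger_gap"])
m=np.zeros((600,800,3),np.uint8);m[:450]=cv2.resize(im[60:285,80:480],(800,450),interpolation=3)
m[450:,:200]=cv2.resize(sc[185:297,215:365],(200,150))
cv2.imwrite("pics/w4.png",m)
E
```

```text
clock: 11.8
eef_pos: [0.4394, -0.0478, 0.0334]
tcp_rot: [0.78, -0.625, 0.0, -0.0]
force: [0.1, 0.2, -1.7]
finger_gap: 0.0387
[ 0.43935424 -0.04784697  0.03338233] [ 7.80368649e-01 -6.25319734e-01  4.59374974e-05 -2.10334649e-05] [ 0.09512705  0.23263041 -1.71512917] [ 0.00756456 -0.02558876  0.03342392] 0.03870122494494813
```

View pics/w4.png

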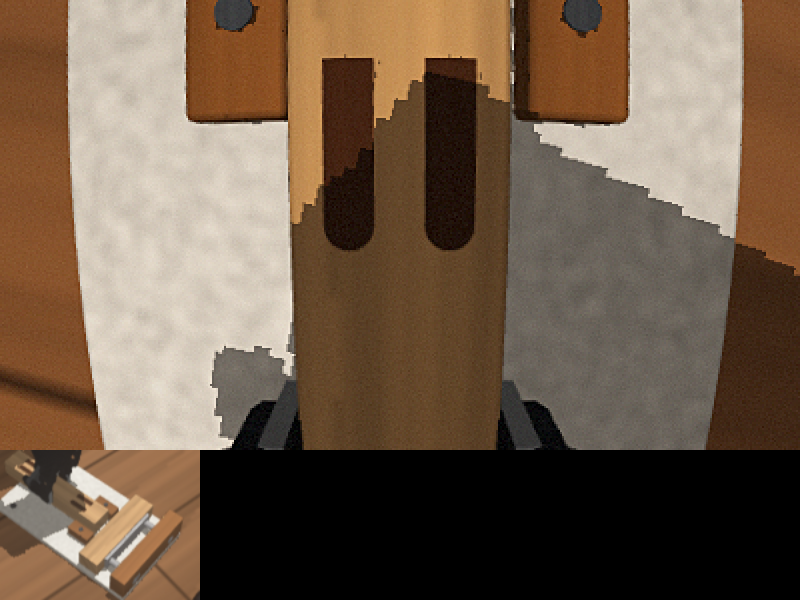

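The rail is between the blocks. Its mid-line (399) is about 8 px left of the block mid-line (407.5), or 1.8 mm, so I'll correct that. Then I'll lower it to the bed and start approaching.

```bash
python3 -m creep '{"delta_pos":[[0.04,-0.16,0],[0.04,-0.16,-0.05],[0.04,-0.16,-0.1],[0.04,-0.16,-0.15],[0.04,-0.16,-0.15],[0.3,-0.1,-0.15],[0.6,-0.04,-0.15],[0.9,0.03,-0.15],[1.2,0.1,-0.15],[1.2,0.1,-0.15]],"dr":[[0,0,0],[0,0,0],[0,0,0],[0,0,0],[0,0,0],[0,0,0],[0,0,0],[0,0,0],[0,0,0],[0,0,0]],"jaw":[1,1,1,1,1,1,1,1,1,1]}' 80
python3 - <<'E'
from h import *
import pickle
s=manip.sense();im=manip.read_camera("wrist");top=manip.read_camera("top");sc=manip.read_camera("scene")
pickle.dump((s,im,top,sc),open("w5.pkl","wb"))
q=Ro.from_quat(s["tcp_rot"]).as_matrix();print("yaw",np.arctan2(q[1,0],q[0,0])+np.pi/2)
print(s["eef_pos"],s["force"],s["wrist_torque"],s["finger_gap"])
m=np.zeros((600,800,3),np.uint8);m[:400]=cv2.resize(im[0:200,80:480],(800,400),interpolation=3)
m[400:,:267]=cv2.resize(sc[185:297,215:365],(267,200),interpolation=3)
m[400:,300:]=cv2.resize(top[150:190,230:330],(500,200),interpolation=3)
cv2.imwrite("pics/w5.png",m)
E
```

```text
clock: 13.2
eef_pos: [0.4519, -0.0469, 0.0327]
tcp_rot: [0.78, -0.625, 0.001, -0.0]
force: [-0.6, -0.4, 8.6]
finger_gap: 0.0391
yaw 0.21990959757624373
[ 0.4519484  -0.04691234  0.03271626] [-0.64853374 -0.44951642  8.58083989] [0.04601329 0.27417214 0.00065565] 0.039103569079920575
```

View pics/w5.png

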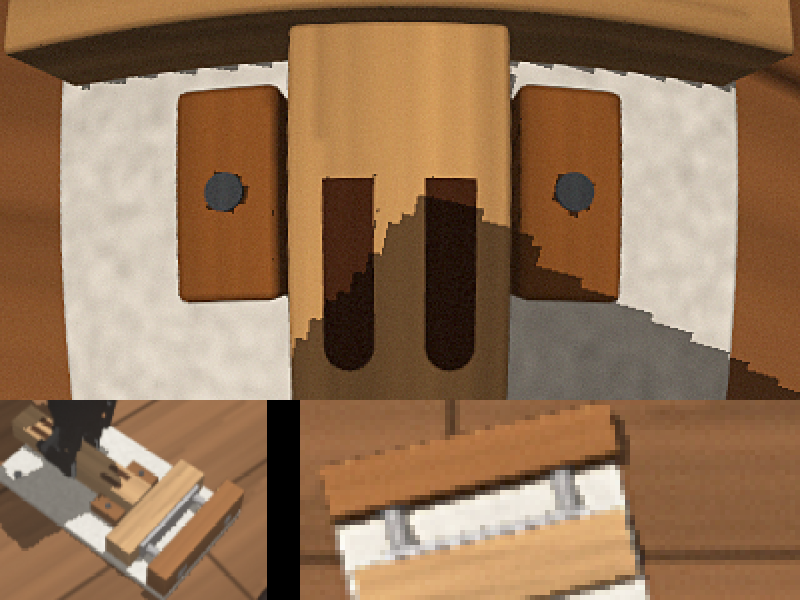

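The rail is centred (block outer edges at 178 and 620, rail from 289 to 509) and resting on the bed with 8.6 N. I'll advance in small steps and watch for contact.

```bash
python3 -m creep '{"delta_pos":[[0.1,0.02,0],[0.2,0.04,0],[0.3,0.06,0],[0.4,0.09,0],[0.4,0.09,0],[0.4,0.09,0],[0.4,0.09,0],[0.4,0.09,0],[0.4,0.09,0],[0.4,0.09,0]],"dr":[[0,0,0],[0,0,0],[0,0,0],[0,0,0],[0,0,0],[0,0,0],[0,0,0],[0,0,0],[0,0,0],[0,0,0]],"jaw":[1,1,1,1,1,1,1,1,1,1]}' 80
python3 -m creep '{"delta_pos":[[0.1,0.02,0],[0.2,0.04,0],[0.3,0.06,0],[0.4,0.09,0],[0.4,0.09,0],[0.4,0.09,0],[0.4,0.09,0],[0.4,0.09,0],[0.4,0.09,0],[0.4,0.09,0]],"dr":[[0,0,0],[0,0,0],[0,0,0],[0,0,0],[0,0,0],[0,0,0],[0,0,0],[0,0,0],[0,0,0],[0,0,0]],"jaw":[1,1,1,1,1,1,1,1,1,1]}' 80
```

```text
clock: 14.6
eef_pos: [0.4553, -0.0462, 0.0327]
tcp_rot: [0.78, -0.625, 0.0, 0.0]
force: [-9.1, -2.2, 13.5]
finger_gap: 0.0389
clock: 15.85
eef_pos: [0.4591, -0.0453, 0.0327]
tcp_rot: [0.78, -0.625, -0.0, 0.0]
force: [-12.6, -2.3, 15.7]
finger_gap: 0.0389
```

Contact made. I'll measure the stile's displacement in both fixed cameras by matching its top-face patch against the at-rest picture.

```bash
cat > st.py <<'E'
from h import *
import pickle,sys
d=np.array([np.cos(.215),np.sin(.215),0]);n=np.array([-d[1],d[0],0]);O=np.array([.5615,-.0235,.047])
def proj(c,X):
    i=manip.camera_info(c);Y=X@np.array(i["R"]).T+i["t"];p=Y@np.array(i["K"]).T;return (p[...,:2]/p[...,2:]).astype(np.float32)
xs,ys=np.meshgrid(np.arange(.001,.0395,.001),np.r_[np.arange(-.077,-.026,.001),np.arange(.026,.077,.001)])
G=O+xs[...,None]*d+ys[...,None]*n
def samp(im,c,X):
    p=proj(c,X);return cv2.remap(cv2.GaussianBlur(im,(3,3),0).astype(np.float32),p[...,0],p[...,1],cv2.INTER_CUBIC)
def disp(c,a,b):
    A=samp(a,c,G);S=np.arange(-.004,.026,.0002);E=[np.mean(np.abs(samp(b,c,G+s*d)-A)) for s in S];return 1e3*S[np.argmin(E)],min(E)
if __name__=="__main__":
    ref=pickle.load(open("w5.pkl","rb"));o=pickle.load(open("w4.pkl","rb"))
    s=manip.sense();T=manip.read_camera("top");Sc=manip.read_camera("scene")
    print("check rest",disp("top",ref[2],o[2]),disp("scene",ref[3],o[3]))
    print("now mm top",disp("top",ref[2],T),"scene",disp("scene",ref[3],Sc));print(s["clock"],s["eef_pos"],s["force"])
    m=np.zeros((600,800,3),np.uint8);m[:300]=cv2.resize(T[145:185,228:335],(800,300),interpolation=3)
    m[300:]=cv2.resize(Sc[215:295,190:403],(800,300),interpolation=3);cv2.imwrite("pics/%s.png"%sys.argv[1],m)
E
python3 st.py s1
```

```text
check rest (np.float64(1.734723475976807e-15), np.float32(0.7431919)) (np.float64(1.734723475976807e-15), np.float32(0.92906463))
now mm top (np.float64(4.800000000000004), np.float32(2.2387447)) scene (np.float64(4.800000000000004), np.float32(3.4439557))
15.85 [ 0.45914077 -0.04532742  0.03274623] [-12.58410242  -2.30354125  15.73100443]
```

```bash
python3 -m creep '{"delta_pos":[[0,0,0.07],[0.1,0.02,0.07],[0.2,0.04,0.07],[0.3,0.06,0.07],[0.4,0.09,0.07],[0.5,0.11,0.07],[0.6,0.13,0.07],[0.7,0.15,0.07],[0.7,0.15,0.07],[0.7,0.15,0.07]],"dr":[[0,0,0],[0,0,0],[0,0,0],[0,0,0],[0,0,0],[0,0,0],[0,0,0],[0,0,0],[0,0,0],[0,0,0]],"jaw":[1,1,1,1,1,1,1,1,1,1]}' 80; python3 st.py s2
```

```text
clock: 17.2
eef_pos: [0.4656, -0.0438, 0.0327]
tcp_rot: [0.78, -0.625, -0.001, 0.001]
force: [-12.2, -3.2, 10.0]
finger_gap: 0.0391
check rest (np.float64(1.734723475976807e-15), np.float32(0.7431919)) (np.float64(1.734723475976807e-15), np.float32(0.92906463))
now mm top (np.float64(11.600000000000007), np.float32(1.7727612)) scene (np.float64(11.600000000000007), np.float32(4.21988))
17.2 [ 0.46560616 -0.0438428   0.03272489] [-12.17780166  -3.2054319   10.04727008]
```

View pics/s2.png

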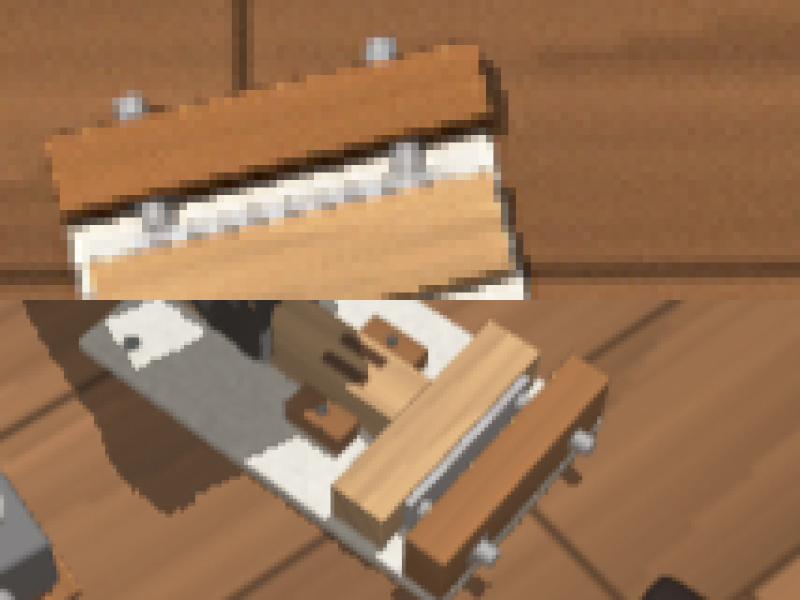

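The stile is in 11.6 mm in both views, with the rail end on its face and the gap still open. I'll hold for more than 4 s.

```bash
for k in 1; do python3 -m creep '{"delta_pos":[[0,0,0],[0,0,0],[0,0,0],[0,0,0],[0,0,0],[0,0,0],[0,0,0],[0,0,0],[0,0,0],[0,0,0]],"dr":[[0,0,0],[0,0,0],[0,0,0],[0,0,0],[0,0,0],[0,0,0],[0,0,0],[0,0,0],[0,0,0],[0,0,0]],"jaw":[1,1,1,1,1,1,1,1,1,1]}'; done
python3 -m creep '{"delta_pos":[[0,0,0],[0,0,0],[0,0,0],[0,0,0],[0,0,0],[0,0,0],[0,0,0],[0,0,0],[0,0,0],[0,0,0]],"dr":[[0,0,0],[0,0,0],[0,0,0],[0,0,0],[0,0,0],[0,0,0],[0,0,0],[0,0,0],[0,0,0],[0,0,0]],"jaw":[1,1,1,1,1,1,1,1,1,1]}'
python3 -m creep '{"delta_pos":[[0,0,0],[0,0,0],[0,0,0],[0,0,0],[0,0,0],[0,0,0],[0,0,0],[0,0,0],[0,0,0],[0,0,0]],"dr":[[0,0,0],[0,0,0],[0,0,0],[0,0,0],[0,0,0],[0,0,0],[0,0,0],[0,0,0],[0,0,0],[0,0,0]],"jaw":[1,1,1,1,1,1,1,1,1,1]}'
python3 -m creep '{"delta_pos":[[0,0,0],[0,0,0],[0,0,0],[0,0,0],[0,0,0],[0,0,0],[0,0,0],[0,0,0],[0,0,0],[0,0,0]],"dr":[[0,0,0],[0,0,0],[0,0,0],[0,0,0],[0,0,0],[0,0,0],[0,0,0],[0,0,0],[0,0,0],[0,0,0]],"jaw":[1,1,1,1,1,1,1,1,1,1]}'
python3 -m creep '{"delta_pos":[[0,0,0],[0,0,0],[0,0,0],[0,0,0],[0,0,0],[0,0,0],[0,0,0],[0,0,0],[0,0,0],[0,0,0]],"dr":[[0,0,0],[0,0,0],[0,0,0],[0,0,0],[0,0,0],[0,0,0],[0,0,0],[0,0,0],[0,0,0],[0,0,0]],"jaw":[1,1,1,1,1,1,1,1,1,1]}'
python3 st.py s3; python3 - <<'E'
from h import *
t=manip.read_camera("top");w=manip.read_camera("wrist");a=cv2.imread("pics/top0.png")
m=np.zeros((600,800,3),np.uint8);m[:420,:560]=t;m[:180,560:]=cv2.resize(t[197:242,335:395],(240,180),interpolation=3)
m[190:390,560:]=cv2.resize(w[0:200,160:400],(240,200))
cv2.imwrite("pics/fin.png",m)
E
```

```text
clock: 18.55
eef_pos: [0.4656, -0.0438, 0.0327]
tcp_rot: [0.78, -0.625, -0.001, 0.001]
force: [-13.3, -4.0, 9.5]
finger_gap: 0.0387
clock: 19.8
eef_pos: [0.4656, -0.0438, 0.0327]
tcp_rot: [0.78, -0.625, -0.001, 0.001]
force: [-13.4, -4.5, 9.0]
finger_gap: 0.0384
clock: 21.05
eef_pos: [0.4656, -0.0439, 0.0327]
tcp_rot: [0.78, -0.625, -0.001, 0.001]
force: [-13.0, -3.7, 10.5]
finger_gap: 0.0385
clock: 22.3
eef_pos: [0.4656, -0.0438, 0.0327]
tcp_rot: [0.78, -0.625, -0.001, 0.001]
force: [-12.8, -3.9, 9.7]
finger_gap: 0.0386
clock: 23.55
eef_pos: [0.4656, -0.0439, 0.0327]
tcp_rot: [0.78, -0.625, -0.001, 0.001]
force: [-12.7, -4.0, 10.0]
finger_gap: 0.0387
check rest (np.float64(1.734723475976807e-15), np.float32(0.7431919)) (np.float64(1.734723475976807e-15), np.float32(0.92906463))
now mm top (np.float64(11.400000000000007), np.float32(1.8258809)) scene (np.float64(11.600000000000007), np.float32(4.200432))
23.55 [ 0.46559637 -0.04385827  0.03271922] [-12.69770639  -4.00153269  10.02939006]
```

View pics/fin.png

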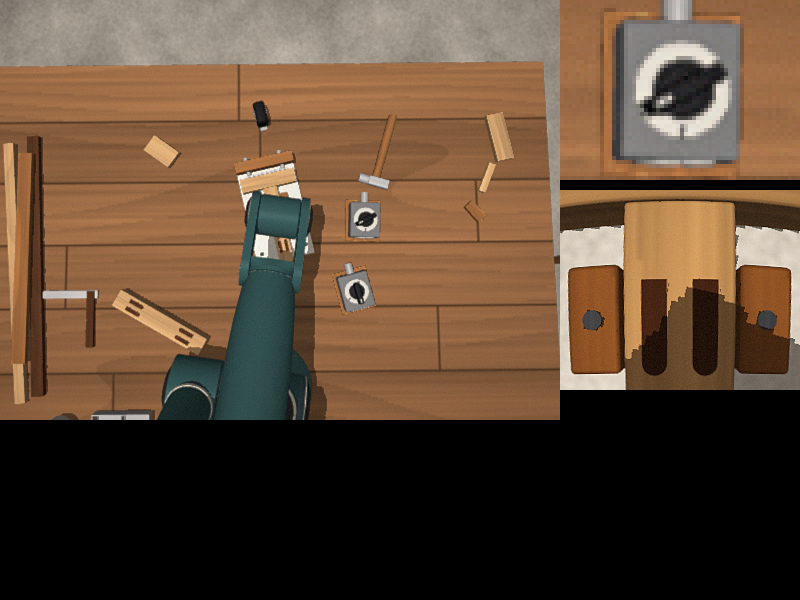

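The final view shows the far isolator at (365,218) turned on and the near one untouched. The rail sits between the blocks, its end on the stile, and the other things lie where they were. Handing in.

```bash
python3 -c "
from workcell import manip;print(manip.job_done())"
```

```text
the job is handed in; nothing more can be done
None
```

The far isolator is switched on, and the arm is still pressing the 220 mm rail against the stile. I handed the job in at about 23.7 s of the 64 s allowed.

- **Isolator:** I turned the handle about 60° clockwise until the reaction torque rose to about 2 N m, against 0.1 N m of drag, so it is on its end stop. The last top view shows it still there.
- **Rail:** It lies flat on the bed between the guide blocks and roughly centred, pressed down with about 10 N.
- **Stile:** Matching against the at-rest picture gives 11.4 mm in (top camera) and 11.6 mm (scene camera), against the 12 mm half travel. It never came near its stop.
- **Hold:** The arm has held still and pressing for more than 6 s, with a steady push of about 13 N at the wrist.
- **Other things:** The hammer, tape, offcut, second isolator and longer rail look untouched in the last view.

One check disagreed slightly. The 13 N at the wrist is above the 9 N the springs should give at half travel; I put the difference down to friction between the rail and the bed.

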